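# Shut a row of flip-cap tubes with the fingertips

### The arm

A 7-joint arm with a two-finger parallel gripper is mounted at the origin on a cart in front of the work surface, level with it; the furniture and walls round the work are solid. World frame = base frame: x ahead of the robot, y to its left, z up, the work surface at z = 0. Lengths are in m, angles in rad, forces in N, time in s.
With the tool pointing down it reaches from about 0.4 to 0.85 m from the base axis. Payload 6.9 kg.
Tool frame: the origin (TCP) lies at the very end of the fingers, on their centre line; the grasp point (between the pads) lies 19 mm behind it; z points along the fingers, x is the direction in which the jaws open and shut, and the axes are right-handed (so a half turn about z gives the same grasp; the last joint's range is limited). The gripper opens to 85 mm and grips with 20 to 120 N. Pads are 22 mm wide; open, the fingers measure 114 mm over their backs; the gripper's body (76 mm by 85 mm) begins 54 mm behind the grasp point. The pads swing forward as they close: fully open they stand 13 mm farther back than shut.
Start: joints at [1.427, 0.507, -0.238, 1.5, 0.126, 1.149, -0.155], TCP at [0.154, -0.606, 0.231] pointing down, gripper open.
Joint ranges: [-3.08, 3.08], [-0.24, 2.05], [-1.43, 1.35], [0, 2.5], [-1.52, 4.66], [0.17, 1.96], [-2.89, 2.89]. Speed limits (rad/s): [2.39, 2.39, 3.14, 3.14, 3.14, 3.14, 3.14].

### API

Orientations are given as a 3x3 rotation matrix whose columns are the frame's x, y, z axes.
In Python, from station import get_obs, get_image, camera_info, sign_off gives the robot as it stands.
- The arm moves only by the tool send_rows, never from a script. Its argument "rows" is a list of rows, each an object of numbers: "hand": the finger opening in mm, from 0 to 85.4; "tx", "ty", "tz": the shift along the tool's x, y, z in units of 50 mm (1.0 is 50 mm); "ax", "ay", "az": the turn, a rotation vector about the tool's x, y, z in units of 5 degrees (1.0 is 5 degrees). In form: [{"hand": .., "tx": .., "ty": .., "tz": .., "ax": .., "ay": .., "az": ..}, ...]. A call has 1 to 10 rows; each row shifts and turns the commanded pose from where the row before left it, along the tool's axes as they then stand; what a row does not reach is not made up. A row lasts 1/10 s, in which the tool goes at most 50 mm and 8.59 degrees, less where a joint would pass 70% of its speed; a pose out of reach is approached as far as the arm can. A call is refused whole if a number of a shift passes 1 or a number of a turn 1, either way. A call with a gripper value outside its range is refused whole. The fingers move at their own pace and stop on an object; "force" is the grip in N (left out, the last holds). Time passes only in rows, so rows that do not move let the fingers close. It gives the time, the measured TCP pose, the force and the opening at its end, in the units of the state.
- get_obs(): the state, without advancing time (a new reading comes with each control period).
- get_image(name): name is "scene" or "top"; returns the picture (384x512x3 uint8, red, green, blue); there is no depth.
- camera_info(name): a dict with "intrinsics" (3x3 intrinsics, pixels), "D" ([k1, k2, p1, p2, k3] as OpenCV has them; the pictures are not rectified), "xyz" and "attitude" of the camera in the world. Camera axes: x right, y down, z forward; pixel columns grow to the right and rows downward; lengths in m; the calibration is good to about 2 mm. A picture is of the moment at which its call begins. camera_info takes no time and is no camera call.
- sign_off(): hands the job in, once; it reports no verdict.
The state is a dict: "time_s": time; "joint_positions": joint angles; "joint_velocities": joint speeds; "effort": joint torques, N m; "ee_pos": TCP position; "tool_rot": TCP orientation; "ft_force": force on the tool from outside, world axes, zero at the start; "ft_torque": the same for the moment, N m; "gripper_width": finger opening in m.
Only numpy, scipy, OpenCV 4.12 (cv2) and the standard library are available. Lean on these libraries where they do the work, as an engineer would, in place of code of your own. Each camera call takes 0.05 s, during which the arm holds its last target.

### The job

Five flip-cap tubes stand open in one row of the metal block and must be shut before they go to the centrifuge. Start at the end of the row where the caps' hinges face outwards and run your fingertips along the row, folding each cap over in turn, until all five are pressed fully shut. Only touch: pick nothing up, press no harder than it takes, do not bend a cap backwards, and leave the block and the things around it where they stand.

Things in the scene. Friction and masses are not known exactly. Their poses are not given: they have to be found in the camera images.
- tube_block: loose aluminium tube block, 190 x 84 x 46 mm, about 1.6 kg, two rows of five bores 33 mm apart. The row at y = -20 mm holds five 5 ml plastic tubes with open flip caps; the row at y = +20 mm two tubes already shut and three empty bores. Origin at the centre of its underside, z up, x along the rows from tube 1 to tube 5. All hinges are on the tubes' -x side: caps fold over towards +x
- mouth_1 (a point): centre of the open mouth of the first tube of the row, at x = -66 mm, y = -20 mm, 58 mm above the bench, in the block's frame; its axes are the block's. The hinge line lies 11.5 mm from it towards -x, at the same height, parallel to the block's y
- cap_1 (a joint): flip cap of the first tube: 0 rad = fully shut, 1.57 = upright, more = leaning back. Off-white disc, 21 mm across, 2.6 mm thick, with a small thumb tab 27 mm from the hinge; shut, its top is 60.6 mm above the bench. It stays where it is left; turning it takes about 0.035 N m (3 N at the middle of the disc)
- mouth_2 (a point): centre of the open mouth of the second tube of the row, at x = -33 mm, y = -20 mm, 58 mm above the bench, in the block's frame; its axes are the block's. The hinge line lies 11.5 mm from it towards -x, at the same height, parallel to the block's y
- cap_2 (a joint): flip cap of the second tube: 0 rad = fully shut, 1.57 = upright, more = leaning back. Off-white disc, 21 mm across, 2.6 mm thick, with a small thumb tab 27 mm from the hinge; shut, its top is 60.6 mm above the bench. It stays where it is left; turning it takes about 0.035 N m (3 N at the middle of the disc)
- mouth_3 (a point): centre of the open mouth of the third tube of the row, at x = +0 mm, y = -20 mm, 58 mm above the bench, in the block's frame; its axes are the block's. The hinge line lies 11.5 mm from it towards -x, at the same height, parallel to the block's y
- cap_3 (a joint): flip cap of the third tube: 0 rad = fully shut, 1.57 = upright, more = leaning back. Off-white disc, 21 mm across, 2.6 mm thick, with a small thumb tab 27 mm from the hinge; shut, its top is 60.6 mm above the bench. It stays where it is left; turning it takes about 0.035 N m (3 N at the middle of the disc)
- mouth_4 (a point): centre of the open mouth of the fourth tube of the row, at x = +33 mm, y = -20 mm, 58 mm above the bench, in the block's frame; its axes are the block's. The hinge line lies 11.5 mm from it towards -x, at the same height, parallel to the block's y
- cap_4 (a joint): flip cap of the fourth tube: 0 rad = fully shut, 1.57 = upright, more = leaning back. Off-white disc, 21 mm across, 2.6 mm thick, with a small thumb tab 27 mm from the hinge; shut, its top is 60.6 mm above the bench. It stays where it is left; turning it takes about 0.035 N m (3 N at the middle of the disc)
- mouth_5 (a point): centre of the open mouth of the fifth tube of the row, at x = +66 mm, y = -20 mm, 58 mm above the bench, in the block's frame; its axes are the block's. The hinge line lies 11.5 mm from it towards -x, at the same height, parallel to the block's y
- cap_5 (a joint): flip cap of the fifth tube: 0 rad = fully shut, 1.57 = upright, more = leaning back. Off-white disc, 21 mm across, 2.6 mm thick, with a small thumb tab 27 mm from the hinge; shut, its top is 60.6 mm above the bench. It stays where it is left; turning it takes about 0.035 N m (3 N at the middle of the disc)
- vial_a: amber glass vial with a black screw cap, 33 mm across, 74 mm tall, standing about 9 cm from the block's middle on its +y side, 11 cm from the row of open tubes; origin at the centre of its foot; not part of the job
- vial_b: a second amber vial, the same as vial_a
- small_beaker: small clear glass beaker, 39 mm across, 48 mm tall, standing on the block's -y side, about 75 mm from the row of open tubes; origin at the centre of its foot; not part of the job
- timer: white bench timer with a display, 59 x 66 x 26 mm, lying beyond the cap_5 end of the block; origin under its centre; not part of the job

How it is judged:
By the outcome, as a careful person would: the job done as asked, in the order asked, and still so for the second after the job is handed in, with the robot touching nothing.
It also fails if it takes over 48 s, if anything falls off the work surface, if the arm or the gripper's body presses on something with over 40 N, if the wrist force passes 120 N, or if a joint passes its speed limit or range.

## Working session

There is one attempt and no reset: what is moved stays moved. The work goes in short steps, Python scripts to look and compute and a tool call to move; the robot and the scene stay as the last step left them, time stands still between calls to the robot, and variables do not carry over. Pictures are saved under pics/ and viewed, and the job is handed in when it is done.

Besides the shell and the picture viewer there is one more tool, called after "Request:" in YAML: its name, and indented under it one key for each argument. send_rows: Moves the arm, as the interface text tells. Its arguments: {"type":"object","properties":{"rows":{"type":"array","items":{"type":"object","properties":{"hand":{"type":"number"},"tx":{"type":"number"},"ty":{"type":"number"},"tz":{"type":"number"},"ax":{"type":"number"},"ay":{"type":"number"},"az":{"type":"number"}}}},"force":{"type":"number"}},"required":["rows"]}

```bash
ls; mkdir -p pics; python3 - <<'E'
from station import *
import cv2
o=get_obs()
print(o['time_s'],o['ee_pos'],o['tool_rot'],o['gripper_width'],o['ft_force'])
for n in ('scene','top'):
    i=get_image(n); cv2.imwrite(f'pics/{n}0.png',i[:,:,::-1])
    print(n,camera_info(n))
E
```

```text
pics
0.0 [ 0.15430789 -0.60512338  0.23042743] [[ 2.47214778e-01 -9.68960591e-01 -4.76646683e-04]
 [-9.68959023e-01 -2.47215236e-01  1.74327938e-03]
 [-1.80700334e-03  3.08866795e-05 -9.99998367e-01]] 0.08531776525783 [-0.14684716  0.65329965 -0.14590695]
scene {'intrinsics': array([[390.04873431,   0.        , 252.0127361 ],
       [  0.        , 390.04873431, 194.09529232],
       [  0.        ,   0.        ,   1.        ]]), 'D': array([-0.12305903,  0.        ,  0.        ,  0.        ,  0.        ]), 'xyz': array([0.21534372, 0.07948633, 0.73779029]), 'attitude': array([[-0.84217982, -0.41352547,  0.34601999],
       [-0.53914301,  0.65488858, -0.5295713 ],
       [-0.00761332, -0.63254852, -0.77448331]])}
top {'intrinsics': array([[427.90554856,   0.        , 255.40621591],
       [  0.        , 427.90554856, 187.93987224],
       [  0.        ,   0.        ,   1.        ]]), 'D': array([-0.13335717,  0.        ,  0.        ,  0.        ,  0.        ]), 'xyz': array([ 0.43507439, -0.39722859,  0.91212675]), 'attitude': array([[ 0.02743938, -0.99351935,  0.11030128],
       [-0.99929468, -0.024433  ,  0.0285162 ],
       [-0.02563641, -0.11100595, -0.99348903]])}
```

View pics/scene0.png

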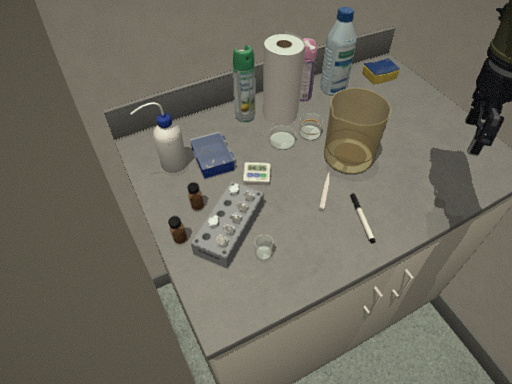

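View pics/top0.png

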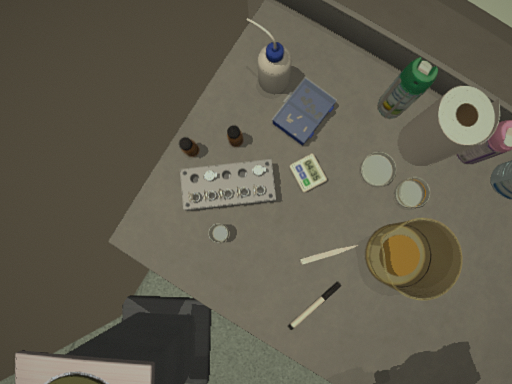

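The scene camera shows the block near (230,225) with the timer at (257,173). In the top view the block spans (180..275, 160..210), with the open row on the lower side, the beaker at (221,233), the vials at (189,147) and (235,136) and the timer at (309,172). I'll zoom in.

```bash
python3 - <<'E'
import cv2
a=cv2.imread('pics/top0.png')[150:220,170:285]; cv2.imwrite('pics/topz.png',cv2.resize(a,None,fx=6.9,fy=6.9,interpolation=cv2.INTER_CUBIC))
a=cv2.imread('pics/scene0.png')[175:270,185:275]; cv2.imwrite('pics/scenez.png',cv2.resize(a,None,fx=6.3,fy=6.3,interpolation=cv2.INTER_CUBIC))
E
```

```text
(no output)
```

View pics/topz.png

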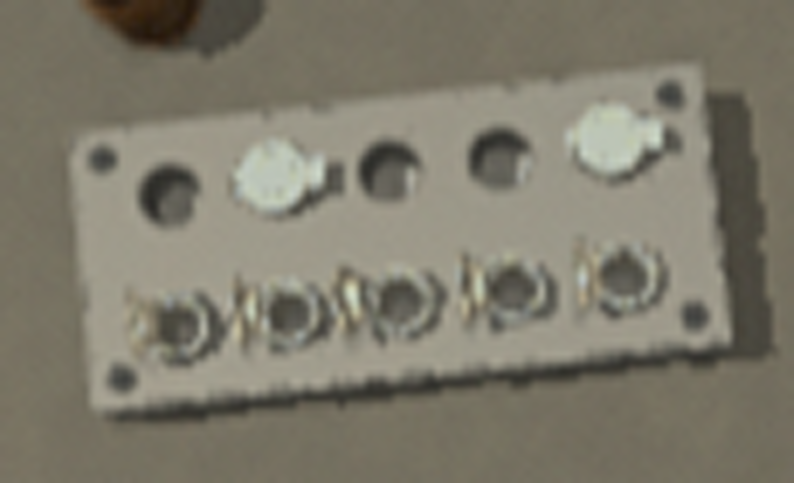

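View pics/scenez.png

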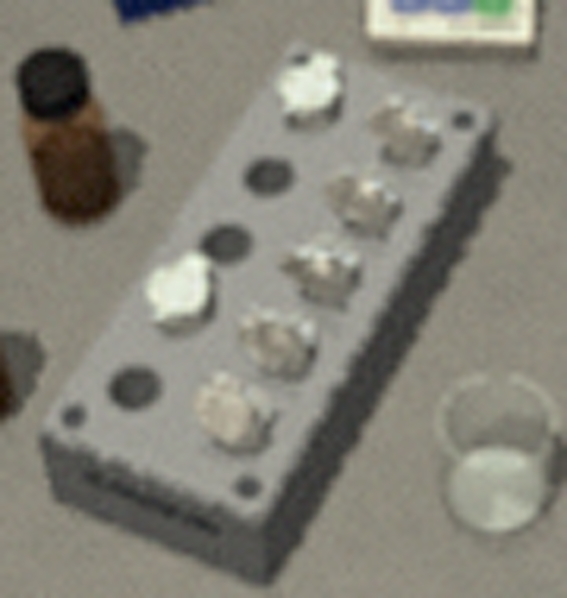

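The zooms show the caps standing to the left of each mouth. In topz the mouths run from tube 1 at (180,325) to tube 5 at (622,275), so tube 1 is at the left end (world +y). Next I'll measure the block from the screw dots, bores and edges.

```bash
cat > h.py <<'E'
import numpy as np,cv2
from station import *
def ray(n,uv):
    c=camera_info(n); p=cv2.undistortPoints(np.array(uv,float).reshape(-1,1,2),c['intrinsics'],c['D']).reshape(-1,2)
    d=np.c_[p,np.ones(len(p))]@c['attitude'].T
    return c['xyz'],d
def onz(n,uv,z):
    o,d=ray(n,uv); return o+d*((z-o[2])/d[:,2])[:,None]
def proj(n,P):
    c=camera_info(n);R=c['attitude'].T
    return cv2.projectPoints(np.array(P,float).reshape(-1,1,3),cv2.Rodrigues(R)[0],-R@c['xyz'],c['intrinsics'],c['D'])[0].reshape(-1,2)
E
python3 - <<'E'
from h import *
for n,roi in (('top',(150,220,170,285)),('scene',(175,270,185,275))):
    im=cv2.imread(f'pics/{n}0.png'); y0,y1,x0,x1=roi
    S=6
    g=cv2.resize(cv2.cvtColor(im,cv2.COLOR_BGR2GRAY)[y0:y1,x0:x1],None,fx=S,fy=S,interpolation=cv2.INTER_CUBIC)
    print(n,np.percentile(g,[2,10,30,50,70,90]))
    m=(g<75).astype(np.uint8)
    k,l,st,c=cv2.connectedComponentsWithStats(m)
    for i in range(1,k):
        if 60<st[i,4]<4000:
            uv=(c[i]+.5)/S-.5+[x0,y0]; print(st[i,4],uv.round(2),onz(n,uv,.046)[0].round(4))
E
```

```text
top [ 59.  88. 111. 113. 146. 155.]
116 [266.62 163.29] [ 0.5826 -0.394   0.046 ]
662 [241.08 170.73] [ 0.566 -0.342  0.046]
756 [224.91 172.86] [ 0.5608 -0.309   0.046 ]
87 [184.59 172.61] [ 0.5594 -0.2254  0.046 ]
897 [193.01 176.81] [ 0.5511 -0.2434  0.046 ]
68 [241.54 191.25] [ 0.5237 -0.3443  0.046 ]
159 [226.51 192.15] [ 0.5211 -0.3137  0.046 ]
250 [210.32 194.67] [ 0.5151 -0.2807  0.046 ]
116 [270.12 195.26] [ 0.517  -0.4027  0.046 ]
294 [194.39 196.69] [ 0.5102 -0.248   0.046 ]
87 [187.37 204.56] [ 0.4936 -0.2342  0.046 ]
scene [ 40.  75. 131. 136. 141. 159.]
1003 [207.98 175.76] [ 0.6438 -0.385   0.046 ]
454 [226.59 202.57] [ 0.5596 -0.3422  0.046 ]
345 [218.9  213.02] [ 0.5571 -0.3091  0.046 ]
873 [185.65 235.89] [ 0.5817 -0.2222  0.046 ]
513 [204.54 236.19] [ 0.5473 -0.2433  0.046 ]
2071 [208.44 254.28] [ 0.5141 -0.2122  0.046 ]
```

```bash
python3 - <<'E'
from h import *
S=6
# top face mask
for n,roi,t in (('top',(150,220,170,285),130),):
    im=cv2.imread(f'pics/{n}0.png'); y0,y1,x0,x1=roi
    g=cv2.resize(cv2.cvtColor(im,cv2.COLOR_BGR2GRAY)[y0:y1,x0:x1],None,fx=S,fy=S,interpolation=cv2.INTER_CUBIC)
    cs,_=cv2.findContours((g>t).astype(np.uint8),cv2.RETR_EXTERNAL,cv2.CHAIN_APPROX_NONE)
    c=max(cs,key=cv2.contourArea)
    P=onz(n,(c[:,0]+.5)/S-.5+[x0,y0],.046)[:,:2]
    (cx,cy),wh,a=r=cv2.minAreaRect((P*1000).astype(np.float32)); print(n,cx,cy,wh,a); print(cv2.boxPoints(r).round(1).tolist())
# scene screws
im=cv2.imread('pics/scene0.png');y0,y1,x0,x1=175,270,185,275
g=cv2.resize(cv2.cvtColor(im,cv2.COLOR_BGR2GRAY)[y0:y1,x0:x1],None,fx=S,fy=S,interpolation=cv2.INTER_CUBIC)
m=(g<105).astype(np.uint8);k,l,st,c=cv2.connectedComponentsWithStats(m)
for i in range(1,k):
    if 60<st[i,4]<4000:
        uv=(c[i]+.5)/S-.5+[x0,y0]; print(st[i,4],uv.round(2),onz('scene',uv,.046)[0].round(4))
C=np.array([.538,-.3141]);ux=np.array([.1369,-.9906]);uy=np.array([.9906,.1369])
for n in('top','scene'):
    im=cv2.imread(f'pics/{n}0.png')
    y0,y1,x0,x1=(150,220,170,285) if n=='top' else (175,270,185,275)
    z=cv2.resize(im[y0:y1,x0:x1],None,fx=6,fy=6,interpolation=cv2.INTER_CUBIC)
    def dot(x,y,h,col):
        p=C+x*ux+y*uy; u=proj(n,[p[0],p[1],h])[0]; u=((u+.5-[x0,y0])*6).astype(int); cv2.circle(z,tuple(map(int,u)),2,col,-1)
    for x in (-.095,.095):
        for y in(-.042,.042): dot(x,y,.046,(0,0,255)); dot(x,y,.0,(0,0,255))
    for i in range(5):
        x=-.066+.033*i
        for a in np.arange(0,6.28,.5): dot(x+.0085*np.cos(a),-.02+.0085*np.sin(a),.058,(0,255,0)); 
        dot(x-.0115,-.02,.058,(255,0,0)); dot(x-.0115,-.02,.085,(255,0,255)); dot(x,.02,.046,(0,255,255))
    cv2.imwrite(f'pics/ov_{n}.png',z)
E
```

```text
top 538.1702880859375 -313.8042297363281 (84.37333679199219, 190.5749969482422) 7.681705474853516
[[483.6000061035156, -225.0], [509.1000061035156, -413.8999938964844], [592.7000122070312, -402.6000061035156], [567.2000122070312, -213.6999969482422]]
1404 [208.47 175.99] [ 0.6424 -0.385   0.046 ]
152 [270.33 176.73] [ 0.5163 -0.4617  0.046 ]
1586 [257.55 183.07] [ 0.5314 -0.4286  0.046 ]
201 [237.54 192.11] [ 0.5558 -0.3807  0.046 ]
187 [258.   193.63] [ 0.5136 -0.402   0.046 ]
76 [231.1  193.86] [ 0.5653 -0.3685  0.046 ]
130 [252.92 198.3 ] [ 0.516  -0.3843  0.046 ]
1183 [227.14 202.61] [ 0.5584 -0.3428  0.046 ]
95 [247.11 208.25] [ 0.5117 -0.3535  0.046 ]
1252 [220.39 213.26] [ 0.554  -0.3103  0.046 ]
74 [231.28 216.93] [ 0.528 -0.315  0.046]
127 [240.67 218.73] [ 0.508 -0.322  0.046]
206 [217.69 223.74] [ 0.5425 -0.2843  0.046 ]
2698 [187.33 233.5 ] [ 0.5824 -0.2289  0.046 ]
221 [233.02 231.85] [ 0.5027 -0.2847  0.046 ]
1459 [205.82 236.18] [ 0.545  -0.2447  0.046 ]
278 [196.19 240.66] [ 0.5554 -0.2248  0.046 ]
143 [226.57 243.41] [ 0.4977 -0.2536  0.046 ]
904 [272.8  249.28] [ 0.4092 -0.2929  0.046 ]
278 [223.88 251.94] [ 0.4906 -0.2338  0.046 ]
```

View pics/ov_top.png

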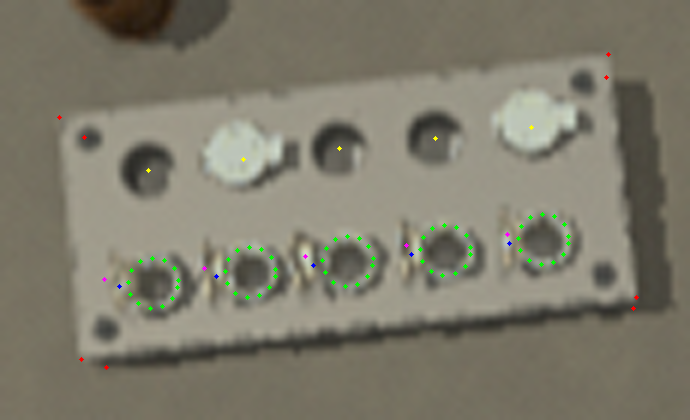

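View pics/ov_scene.png

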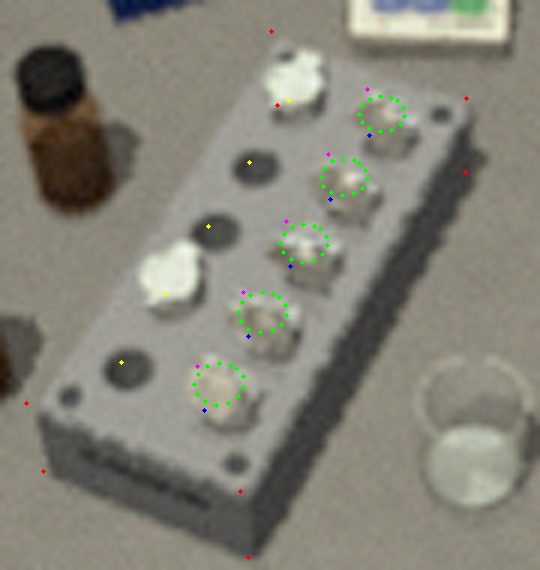

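```bash
python3 - <<'E'
from h import *
print(onz('top',[[265,0],[110,240],[189,155],[235,145],[221,238],[309,172],[150,280],[380,380]],0).round(3))
print(onz('scene',[[110,115],[213,345],[188,384],[60,0],[180,384],[150,220]],0).round(3))
E
```

```text
[[ 0.976 -0.381  0.   ]
 [ 0.415 -0.058  0.   ]
 [ 0.605 -0.224  0.   ]
 [ 0.629 -0.324  0.   ]
 [ 0.427 -0.301  0.   ]
 [ 0.574 -0.485  0.   ]
 [ 0.333 -0.151  0.   ]
 [ 0.135 -0.645  0.   ]]
[[ 1.074 -0.456  0.   ]
 [ 0.409 -0.076  0.   ]
 [ 0.405  0.007  0.   ]
 [ 1.945 -0.936  0.   ]
 [ 0.417  0.015  0.   ]
 [ 0.705 -0.231  0.   ]]
```

Both views agree on the block to about 3 mm, mostly across the row. The rectangle measures 84.4 x 190.6 mm against 84 x 190. I take the centre as (0.5365, -0.3138) and block x as (0.136, -0.991). The plan is closed fingers pointing down, with the 22 mm width along the row, starting outside cap 1.

Request:
send_rows:
  rows:
    - {"hand":0,"tx":-0.41,"ty":-0.58}
    - {"hand":0,"tx":-0.41,"ty":-0.58}
    - {"hand":0,"tx":-0.41,"ty":-0.58}
    - {"hand":0,"tx":-0.41,"ty":-0.58}
    - {"hand":0,"tx":-0.41,"ty":-0.58}
    - {"hand":0,"tx":-0.41,"ty":-0.58}
    - {"hand":0,"tx":-0.41,"ty":-0.58}
    - {"hand":0,"tx":-0.41,"ty":-0.58}
    - {"hand":0,"tx":-0.41,"ty":-0.58}
    - {"hand":0,"tx":-0.41,"ty":-0.58}
  force: 20

```text
invalid input
```

Request:
send_rows:
  rows:
    - {"hand":0,"tx":-0.41,"ty":-0.58,"tz":0,"ax":0,"ay":0,"az":0}
    - {"hand":0,"tx":-0.41,"ty":-0.58,"tz":0,"ax":0,"ay":0,"az":0}
    - {"hand":0,"tx":-0.41,"ty":-0.58,"tz":0,"ax":0,"ay":0,"az":0}
    - {"hand":0,"tx":-0.41,"ty":-0.58,"tz":0,"ax":0,"ay":0,"az":0}
    - {"hand":0,"tx":-0.41,"ty":-0.58,"tz":0,"ax":0,"ay":0,"az":0}
    - {"hand":0,"tx":-0.41,"ty":-0.58,"tz":0,"ax":0,"ay":0,"az":0}
    - {"hand":0,"tx":-0.41,"ty":-0.58,"tz":0,"ax":0,"ay":0,"az":0}
    - {"hand":0,"tx":-0.41,"ty":-0.58,"tz":0,"ax":0,"ay":0,"az":0}
    - {"hand":0,"tx":-0.41,"ty":-0.58,"tz":0,"ax":0,"ay":0,"az":0}
    - {"hand":0,"tx":-0.41,"ty":-0.58,"tz":0,"ax":0,"ay":0,"az":0}
  force: 20

```text
time_s: 1.1
ee_pos: [0.3854, -0.334, 0.2311]
tool_rot: [[0.247, -0.969, -0.0], [-0.969, -0.247, 0.0], [-0.0, 0.0, -1.0]]
ft_force: [0.3, 0.2, 0.5]
gripper_width: 0.0002
```

Good. Next I'll add the turn.

Request:
send_rows:
  rows:
    - {"hand":0,"tx":-0.41,"ty":-0.58,"tz":0,"ax":0,"ay":0,"az":0}
    - {"hand":0,"tx":-0.41,"ty":-0.58,"tz":0,"ax":0,"ay":0,"az":0}
    - {"hand":0,"tx":-0.41,"ty":-0.58,"tz":0,"ax":0,"ay":0,"az":0}
    - {"hand":0,"tx":-0.41,"ty":-0.58,"tz":0,"ax":0,"ay":0,"az":0}
    - {"hand":0,"tx":0,"ty":0,"tz":0,"ax":0,"ay":0,"az":-1}
    - {"hand":0,"tx":0,"ty":0,"tz":0,"ax":0,"ay":0,"az":-1}
    - {"hand":0,"tx":0,"ty":0,"tz":0,"ax":0,"ay":0,"az":-1}
    - {"hand":0,"tx":0,"ty":0,"tz":0,"ax":0,"ay":0,"az":-1}
    - {"hand":0,"tx":0,"ty":0,"tz":0,"ax":0,"ay":0,"az":-1}
    - {"hand":0,"tx":0,"ty":0,"tz":0,"ax":0,"ay":0,"az":-1}

```text
time_s: 2.1
ee_pos: [0.4767, -0.2271, 0.2309]
tool_rot: [[0.701, -0.713, -0.001], [-0.713, -0.701, 0.0], [-0.001, 0.0, -1.0]]
ft_force: [0.2, -0.1, 0.0]
gripper_width: -0.0
```

Request:
send_rows:
  rows:
    - {"hand":0,"tx":0,"ty":0,"tz":0,"ax":0,"ay":0,"az":-1}
    - {"hand":0,"tx":0,"ty":0,"tz":0,"ax":0,"ay":0,"az":-1}
    - {"hand":0,"tx":0,"ty":0,"tz":0,"ax":0,"ay":0,"az":-1}
    - {"hand":0,"tx":0,"ty":0,"tz":0,"ax":0,"ay":0,"az":-1}
    - {"hand":0,"tx":0,"ty":0,"tz":0,"ax":0,"ay":0,"az":-1}
    - {"hand":0,"tx":0,"ty":0,"tz":0,"ax":0,"ay":0,"az":-1}
    - {"hand":0,"tx":0,"ty":0,"tz":0,"ax":0,"ay":0,"az":-1}
    - {"hand":0,"tx":0,"ty":0,"tz":0,"ax":0,"ay":0,"az":-1}
    - {"hand":0,"tx":0,"ty":0,"tz":0,"ax":0,"ay":0,"az":-1}
    - {"hand":0,"tx":0,"ty":0,"tz":0,"ax":0,"ay":0,"az":-1}

```text
time_s: 3.1
ee_pos: [0.4766, -0.2272, 0.231]
tool_rot: [[0.997, 0.079, -0.001], [0.079, -0.997, 0.0], [-0.001, -0.0, -1.0]]
ft_force: [-0.5, -0.5, -1.3]
gripper_width: 0.0002
```

Request:
send_rows:
  rows:
    - {"hand":0,"tx":0,"ty":0,"tz":0,"ax":0,"ay":0,"az":-0.65}
    - {"hand":0,"tx":0.55,"ty":-0.48,"tz":0,"ax":0,"ay":0,"az":0}
    - {"hand":0,"tx":0,"ty":0,"tz":0.65,"ax":0,"ay":0,"az":0}
    - {"hand":0,"tx":0,"ty":0,"tz":0.65,"ax":0,"ay":0,"az":0}
    - {"hand":0,"tx":0,"ty":0,"tz":0.65,"ax":0,"ay":0,"az":0}
    - {"hand":0,"tx":0,"ty":0,"tz":0.65,"ax":0,"ay":0,"az":0}
    - {"hand":0,"tx":0,"ty":0,"tz":0.5,"ax":0,"ay":0,"az":0}
    - {"hand":0,"tx":0,"ty":0,"tz":0,"ax":0,"ay":0,"az":0}

```text
time_s: 3.9
ee_pos: [0.4987, -0.1992, 0.0732]
tool_rot: [[0.991, 0.132, -0.006], [0.132, -0.991, 0.002], [-0.006, -0.003, -1.0]]
ft_force: [0.3, -0.5, 1.0]
gripper_width: -0.0002
```

```bash
cat > shot.py <<'E'
import sys; from h import *
t=sys.argv[1]
C=np.array([.5365,-.3138]);ux=np.array([.1363,-.9907]);uy=np.array([.9907,.1363])
o=get_obs();p=o['ee_pos'][:2]-C
print(o['time_s'],'block xy',(p@ux).round(4),(p@uy).round(4),'z',o['ee_pos'][2].round(4),'f',o['ft_force'].round(2),o['joint_positions'].round(2))
zs=[]
for n,(y0,y1,x0,x1) in (('top',(140,220,165,285)),('scene',(165,270,175,275))):
    if len(sys.argv)>2 and sys.argv[2]!=n: continue
    im=get_image(n)[:,:,::-1]
    z=cv2.resize(im[y0:y1,x0:x1],(480,320) if n=='top' else (534,560),interpolation=cv2.INTER_CUBIC); cv2.imwrite(f'pics/{t}_{n}.png',z)
E
python3 shot.py a
```

```text
3.9 block xy -0.1187 -0.0219 z 0.0732 f [ 0.33 -0.47  1.  ] [ 0.73  0.62 -0.61  1.92  0.5   0.76 -0.03]
```

View pics/a_top.png

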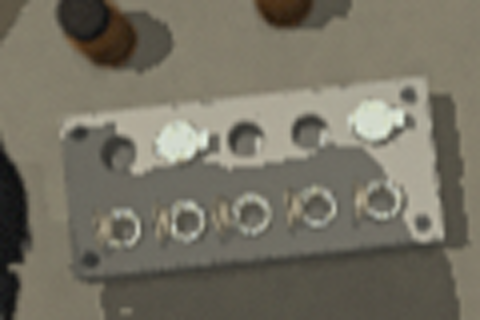

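View pics/a_scene.png

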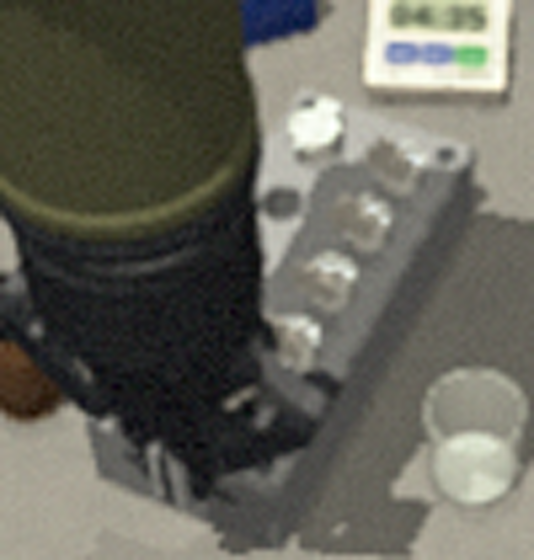

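The top view shows all five caps roughly upright and the block unmoved. The closed hand is off the block's left end, at about (10,250). I'll settle here and check the pose reading.

Request:
send_rows:
  rows:
    - {"hand":0,"tx":0,"ty":0.2,"tz":0,"ax":0,"ay":0,"az":0}
    - {"hand":0,"tx":0,"ty":0,"tz":0,"ax":0,"ay":0,"az":0}

```text
time_s: 4.2
ee_pos: [0.5032, -0.2119, 0.0776]
tool_rot: [[0.992, 0.13, 0.002], [0.13, -0.992, -0.002], [0.002, 0.002, -1.0]]
ft_force: [0.2, -0.1, 0.3]
gripper_width: -0.0001
```

```bash
python3 - <<'E'
from h import *
o=get_obs();C=np.array([.5365,-.3138]);ux=np.array([.1363,-.9907]);uy=np.array([.9907,.1363])
p=o['ee_pos'][:2]-C;print(o['time_s'],p@ux,p@uy,o['ee_pos'],o['tool_rot'],o['ft_force'])
i=get_image('top')[:,:,::-1]; cv2.imwrite('pics/t1.png',i)
u=proj('top',[o['ee_pos']]);print(u)
z=cv2.resize(i[140:260,130:290],(800,600),interpolation=cv2.INTER_CUBIC);cv2.imwrite('pics/t1z.png',z)
E
```

```text
4.2 -0.10552494842542287 -0.019077706585722297 [ 0.5032188  -0.21186327  0.07762203] [[ 0.99156991  0.1295546   0.00217318]
 [ 0.12955892 -0.99156975 -0.00198055]
 [ 0.00189827  0.00224541 -0.99999568]] [ 0.21871752 -0.13958666  0.28790885]
[[173.49278827 198.2583443 ]]
```

View pics/t1z.png

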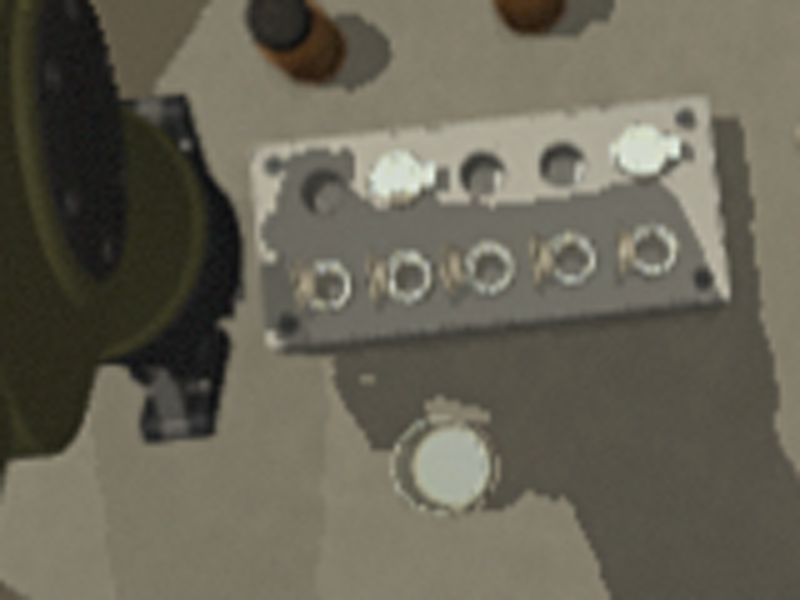

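Request:
send_rows:
  rows:
    - {"hand":0,"tx":0,"ty":0.07,"tz":0.03,"ax":0,"ay":0,"az":0}
    - {"hand":0,"tx":0,"ty":0.07,"tz":0,"ax":0,"ay":0,"az":0}
    - {"hand":0,"tx":0,"ty":0.07,"tz":0,"ax":0,"ay":0,"az":0}
    - {"hand":0,"tx":0,"ty":0.07,"tz":0,"ax":0,"ay":0,"az":0}
    - {"hand":0,"tx":0,"ty":0,"tz":0,"ax":0,"ay":0,"az":0}
    - {"hand":0,"tx":0,"ty":0,"tz":0,"ax":0,"ay":0,"az":0}

```text
time_s: 4.85
ee_pos: [0.5042, -0.2235, 0.0747]
tool_rot: [[0.991, 0.131, -0.0], [0.131, -0.991, 0.0], [-0.0, -0.0, -1.0]]
ft_force: [0.9, -0.2, 0.4]
gripper_width: -0.0
```

```bash
python3 shot.py b top
```

```text
4.85 block xy -0.0939 -0.0197 z 0.0747 f [ 0.9  -0.18  0.36] [ 0.77  0.63 -0.61  1.89  0.5   0.78  0.01]
```

View pics/b_top.png

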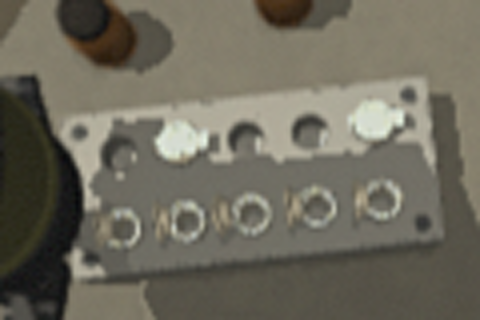

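Request:
send_rows:
  rows:
    - {"hand":0,"tx":0,"ty":0.08,"tz":0,"ax":0,"ay":0,"az":0}
    - {"hand":0,"tx":0,"ty":0.08,"tz":0,"ax":0,"ay":0,"az":0}
    - {"hand":0,"tx":0,"ty":0.08,"tz":0,"ax":0,"ay":0,"az":0}
    - {"hand":0,"tx":0,"ty":0.08,"tz":0.04,"ax":0,"ay":0,"az":0}

```text
time_s: 5.3
ee_pos: [0.5064, -0.2395, 0.0729]
tool_rot: [[0.991, 0.132, -0.0], [0.132, -0.991, 0.0], [0.0, -0.0, -1.0]]
ft_force: [-0.6, 1.9, 2.2]
gripper_width: 0.0002
```

```bash
python3 shot.py c
```

```text
5.3 block xy -0.0778 -0.0197 z 0.0729 f [-0.63  1.93  2.17] [ 0.79  0.64 -0.61  1.87  0.5   0.79  0.04]
```

View pics/c_top.png

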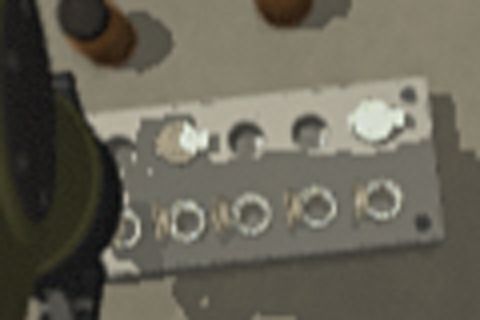

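View pics/c_scene.png

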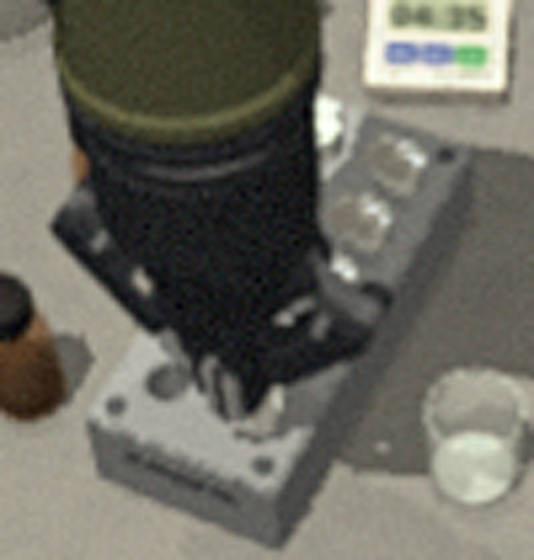

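Contact is about 2 N, so the fold has begun. In the scene view the fingertips are on tube 1 at about (250,410).

Request:
send_rows:
  rows:
    - {"hand":0,"tx":0,"ty":0.07,"tz":0.06,"ax":0,"ay":0,"az":0}
    - {"hand":0,"tx":0,"ty":0.04,"tz":0.05,"ax":0,"ay":0,"az":0}
    - {"hand":0,"tx":0,"ty":0.03,"tz":0.04,"ax":0,"ay":0,"az":0}
    - {"hand":0,"tx":0,"ty":0,"tz":0,"ax":0,"ay":0,"az":0}

```text
time_s: 5.8
ee_pos: [0.5073, -0.2465, 0.065]
tool_rot: [[0.991, 0.131, 0.0], [0.131, -0.991, 0.0], [0.0, -0.0, -1.0]]
ft_force: [0.6, -0.0, 0.7]
gripper_width: -0.0003
```

Request:
send_rows:
  rows:
    - {"hand":0,"tx":0,"ty":0.02,"tz":0.03,"ax":0,"ay":0,"az":0}
    - {"hand":0,"tx":0,"ty":0.02,"tz":0.03,"ax":0,"ay":0,"az":0}
    - {"hand":0,"tx":0,"ty":0,"tz":0,"ax":0,"ay":0,"az":0}

```text
time_s: 6.1
ee_pos: [0.5074, -0.2483, 0.0621]
tool_rot: [[0.991, 0.132, -0.0], [0.132, -0.991, 0.0], [-0.0, -0.0, -1.0]]
ft_force: [0.4, -0.0, 0.5]
gripper_width: -0.0001
```

Request:
send_rows:
  rows:
    - {"hand":0,"tx":0,"ty":0,"tz":0.02,"ax":0,"ay":0,"az":0}
    - {"hand":0,"tx":0,"ty":0,"tz":0.02,"ax":0,"ay":0,"az":0}

```text
time_s: 6.3
ee_pos: [0.5075, -0.2486, 0.0606]
tool_rot: [[0.991, 0.131, 0.0], [0.131, -0.991, -0.001], [0.0, 0.001, -1.0]]
ft_force: [-3.6, 0.6, 15.0]
gripper_width: -0.0002
```

Cap 1 went solid at z = 0.0606, which is exactly the shut height, with 15 N. I'll ease off, lift and go on to cap 2.

Request:
send_rows:
  rows:
    - {"hand":0,"tx":0,"ty":0,"tz":-0.16,"ax":0,"ay":0,"az":0}
    - {"hand":0,"tx":0,"ty":0.08,"tz":-0.15,"ax":0,"ay":0,"az":0}
    - {"hand":0,"tx":0,"ty":0.08,"tz":0,"ax":0,"ay":0,"az":0}
    - {"hand":0,"tx":0,"ty":0.08,"tz":0,"ax":0,"ay":0,"az":0}
    - {"hand":0,"tx":0,"ty":0.08,"tz":0,"ax":0,"ay":0,"az":0}
    - {"hand":0,"tx":0,"ty":0.08,"tz":0,"ax":0,"ay":0,"az":0}
    - {"hand":0,"tx":0,"ty":0.08,"tz":0.05,"ax":0,"ay":0,"az":0}

```text
time_s: 7.0
ee_pos: [0.5107, -0.2724, 0.0732]
tool_rot: [[0.991, 0.132, -0.0], [0.132, -0.991, 0.0], [-0.0, -0.0, -1.0]]
ft_force: [-0.7, 1.2, 2.2]
gripper_width: 0.0002
```

```bash
python3 shot.py d
```

```text
7.0 block xy -0.0446 -0.0199 z 0.0732 f [-0.71  1.24  2.21] [ 0.83  0.66 -0.61  1.82  0.51  0.82  0.09]
```

View pics/d_top.png

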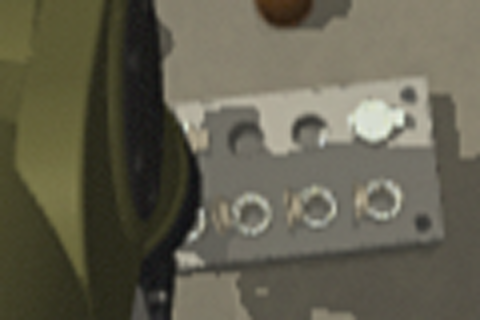

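View pics/d_scene.png

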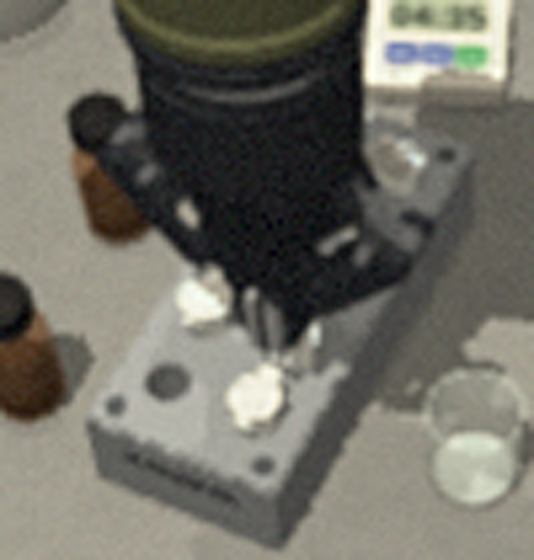

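Cap 1 now shows as a flat white disc at (256,397), like the shut tubes, and the block edges are unchanged. I'll finish cap 2 with a gentler last millimetre.

Request:
send_rows:
  rows:
    - {"hand":0,"tx":0,"ty":0.07,"tz":0.06,"ax":0,"ay":0,"az":0}
    - {"hand":0,"tx":0,"ty":0.04,"tz":0.05,"ax":0,"ay":0,"az":0}
    - {"hand":0,"tx":0,"ty":0.03,"tz":0.04,"ax":0,"ay":0,"az":0}
    - {"hand":0,"tx":0,"ty":0.02,"tz":0.03,"ax":0,"ay":0,"az":0}
    - {"hand":0,"tx":0,"ty":0.02,"tz":0.03,"ax":0,"ay":0,"az":0}
    - {"hand":0,"tx":0,"ty":0,"tz":0.02,"ax":0,"ay":0,"az":0}
    - {"hand":0,"tx":0,"ty":0,"tz":0.01,"ax":0,"ay":0,"az":0}

```text
time_s: 7.8
ee_pos: [0.5119, -0.2811, 0.0612]
tool_rot: [[0.991, 0.132, 0.0], [0.132, -0.991, -0.0], [0.0, 0.0, -1.0]]
ft_force: [0.1, 0.7, 2.2]
gripper_width: -0.0001
```

Request:
send_rows:
  rows:
    - {"hand":0,"tx":0,"ty":0,"tz":0.01,"ax":0,"ay":0,"az":0}
    - {"hand":0,"tx":0,"ty":0,"tz":0,"ax":0,"ay":0,"az":0}

```text
time_s: 8.0
ee_pos: [0.5119, -0.2811, 0.0608]
tool_rot: [[0.991, 0.132, 0.0], [0.132, -0.991, -0.0], [0.0, 0.0, -1.0]]
ft_force: [1.0, 0.1, -0.1]
gripper_width: 0.0002
```

Request:
send_rows:
  rows:
    - {"hand":0,"tx":0,"ty":0,"tz":0.01,"ax":0,"ay":0,"az":0}

```text
time_s: 8.1
ee_pos: [0.5119, -0.2811, 0.0607]
tool_rot: [[0.991, 0.132, 0.0], [0.132, -0.991, -0.0], [0.0, 0.0, -1.0]]
ft_force: [-1.5, 0.9, 9.4]
gripper_width: -0.0
```

Request:
send_rows:
  rows:
    - {"hand":0,"tx":0,"ty":0,"tz":0.004,"ax":0,"ay":0,"az":0}

```text
time_s: 8.2
ee_pos: [0.5119, -0.2811, 0.0607]
tool_rot: [[0.991, 0.132, 0.0], [0.132, -0.991, -0.001], [0.0, 0.001, -1.0]]
ft_force: [-1.6, 1.4, 9.2]
gripper_width: 0.0001
```

Cap 2 is solid at 0.0607 with 9 N. On to cap 3.

Request:
send_rows:
  rows:
    - {"hand":0,"tx":0,"ty":0,"tz":-0.16,"ax":0,"ay":0,"az":0}
    - {"hand":0,"tx":0,"ty":0.08,"tz":-0.15,"ax":0,"ay":0,"az":0}
    - {"hand":0,"tx":0,"ty":0.08,"tz":0,"ax":0,"ay":0,"az":0}
    - {"hand":0,"tx":0,"ty":0.08,"tz":0,"ax":0,"ay":0,"az":0}
    - {"hand":0,"tx":0,"ty":0.08,"tz":0,"ax":0,"ay":0,"az":0}
    - {"hand":0,"tx":0,"ty":0.08,"tz":0,"ax":0,"ay":0,"az":0}
    - {"hand":0,"tx":0,"ty":0.08,"tz":0.05,"ax":0,"ay":0,"az":0}

```text
time_s: 8.9
ee_pos: [0.515, -0.3052, 0.073]
tool_rot: [[0.991, 0.132, -0.0], [0.132, -0.991, -0.0], [-0.0, 0.0, -1.0]]
ft_force: [-0.2, -0.3, 2.8]
gripper_width: 0.0
```

```bash
python3 shot.py e
```

```text
8.9 block xy -0.0114 -0.0201 z 0.073 f [-0.25 -0.28  2.75] [ 0.87  0.69 -0.61  1.76  0.51  0.85  0.15]
```

View pics/e_scene.png

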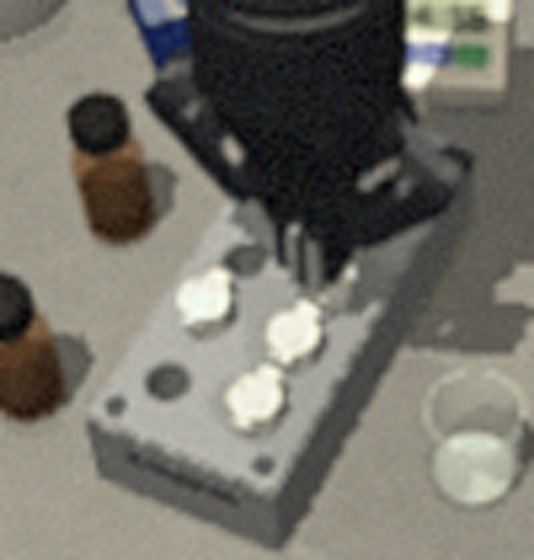

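View pics/e_top.png

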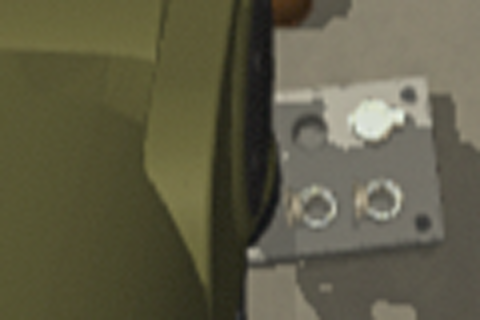

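Caps 1 and 2 are flat at (256,397) and (295,332), the block has not moved, and cap 3 is folding.

Request:
send_rows:
  rows:
    - {"hand":0,"tx":0,"ty":0.07,"tz":0.06,"ax":0,"ay":0,"az":0}
    - {"hand":0,"tx":0,"ty":0.04,"tz":0.05,"ax":0,"ay":0,"az":0}
    - {"hand":0,"tx":0,"ty":0.03,"tz":0.04,"ax":0,"ay":0,"az":0}
    - {"hand":0,"tx":0,"ty":0.02,"tz":0.03,"ax":0,"ay":0,"az":0}
    - {"hand":0,"tx":0,"ty":0.02,"tz":0.03,"ax":0,"ay":0,"az":0}
    - {"hand":0,"tx":0,"ty":0,"tz":0.02,"ax":0,"ay":0,"az":0}
    - {"hand":0,"tx":0,"ty":0,"tz":0.01,"ax":0,"ay":0,"az":0}
    - {"hand":0,"tx":0,"ty":0,"tz":0.01,"ax":0,"ay":0,"az":0}

```text
time_s: 9.8
ee_pos: [0.5162, -0.3138, 0.0607]
tool_rot: [[0.991, 0.132, 0.0], [0.132, -0.991, -0.0], [0.0, 0.0, -1.0]]
ft_force: [-2.4, 1.0, 7.3]
gripper_width: -0.0001
```

Request:
send_rows:
  rows:
    - {"hand":0,"tx":0,"ty":0,"tz":0.004,"ax":0,"ay":0,"az":0}

```text
time_s: 9.9
ee_pos: [0.5162, -0.3138, 0.0607]
tool_rot: [[0.991, 0.132, 0.0], [0.132, -0.991, -0.0], [0.0, 0.0, -1.0]]
ft_force: [-1.3, 1.7, 6.0]
gripper_width: 0.0003
```

Cap 3 is solid at 0.0607 as well. On to cap 4.

Request:
send_rows:
  rows:
    - {"hand":0,"tx":0,"ty":0,"tz":0.004,"ax":0,"ay":0,"az":0}
    - {"hand":0,"tx":0,"ty":0,"tz":-0.16,"ax":0,"ay":0,"az":0}
    - {"hand":0,"tx":0,"ty":0.08,"tz":-0.15,"ax":0,"ay":0,"az":0}
    - {"hand":0,"tx":0,"ty":0.08,"tz":0,"ax":0,"ay":0,"az":0}
    - {"hand":0,"tx":0,"ty":0.08,"tz":0,"ax":0,"ay":0,"az":0}
    - {"hand":0,"tx":0,"ty":0.08,"tz":0,"ax":0,"ay":0,"az":0}
    - {"hand":0,"tx":0,"ty":0.08,"tz":0,"ax":0,"ay":0,"az":0}
    - {"hand":0,"tx":0,"ty":0.08,"tz":0.05,"ax":0,"ay":0,"az":0}

```text
time_s: 10.7
ee_pos: [0.5194, -0.3379, 0.0731]
tool_rot: [[0.991, 0.132, 0.0], [0.132, -0.991, 0.0], [0.0, -0.0, -1.0]]
ft_force: [-0.6, 1.1, 2.6]
gripper_width: 0.0
```

```bash
python3 shot.py f scene
```

```text
10.7 block xy 0.0215 -0.0202 z 0.0731 f [-0.63  1.07  2.56] [ 0.9   0.71 -0.62  1.7   0.51  0.89  0.2 ]
```

View pics/f_scene.png

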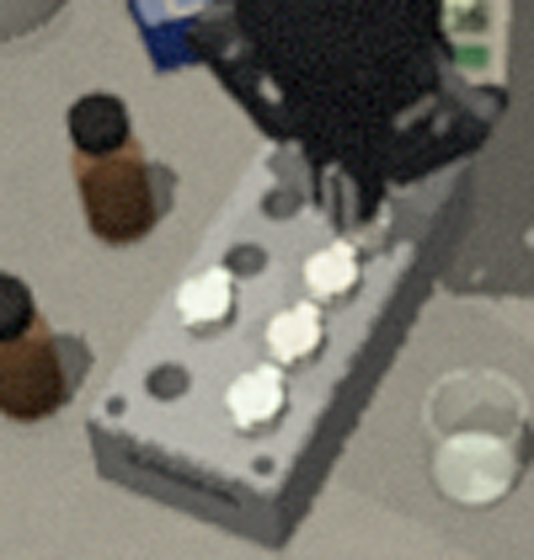

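Cap 3 is flat at (331,270) and the block is still in place. Now the fold and press of cap 4.

Request:
send_rows:
  rows:
    - {"hand":0,"tx":0,"ty":0.07,"tz":0.06,"ax":0,"ay":0,"az":0}
    - {"hand":0,"tx":0,"ty":0.04,"tz":0.05,"ax":0,"ay":0,"az":0}
    - {"hand":0,"tx":0,"ty":0.03,"tz":0.04,"ax":0,"ay":0,"az":0}
    - {"hand":0,"tx":0,"ty":0.02,"tz":0.03,"ax":0,"ay":0,"az":0}
    - {"hand":0,"tx":0,"ty":0.02,"tz":0.03,"ax":0,"ay":0,"az":0}
    - {"hand":0,"tx":0,"ty":0,"tz":0.02,"ax":0,"ay":0,"az":0}
    - {"hand":0,"tx":0,"ty":0,"tz":0.01,"ax":0,"ay":0,"az":0}
    - {"hand":0,"tx":0,"ty":0,"tz":0.01,"ax":0,"ay":0,"az":0}

```text
time_s: 11.55
ee_pos: [0.5206, -0.3465, 0.0607]
tool_rot: [[0.991, 0.132, 0.0], [0.132, -0.991, -0.0], [0.0, 0.0, -1.0]]
ft_force: [-0.5, 0.3, 4.5]
gripper_width: 0.0001
```

Request:
send_rows:
  rows:
    - {"hand":0,"tx":0,"ty":0,"tz":0.005,"ax":0,"ay":0,"az":0}
    - {"hand":0,"tx":0,"ty":0,"tz":0,"ax":0,"ay":0,"az":0}

```text
time_s: 11.75
ee_pos: [0.5206, -0.3465, 0.0608]
tool_rot: [[0.991, 0.132, 0.0], [0.132, -0.991, -0.0], [0.0, 0.0, -1.0]]
ft_force: [-0.8, 1.3, 4.7]
gripper_width: 0.0001
```

Request:
send_rows:
  rows:
    - {"hand":0,"tx":0,"ty":0,"tz":0.006,"ax":0,"ay":0,"az":0}

```text
time_s: 11.85
ee_pos: [0.5206, -0.3465, 0.0607]
tool_rot: [[0.991, 0.132, 0.0], [0.132, -0.991, -0.0], [0.0, 0.0, -1.0]]
ft_force: [-1.4, 0.3, 8.8]
gripper_width: 0.0002
```

Cap 4 is solid at 0.0607 with 8.8 N. On to cap 5.

Request:
send_rows:
  rows:
    - {"hand":0,"tx":0,"ty":0,"tz":-0.16,"ax":0,"ay":0,"az":0}
    - {"hand":0,"tx":0,"ty":0.08,"tz":-0.15,"ax":0,"ay":0,"az":0}
    - {"hand":0,"tx":0,"ty":0.08,"tz":0,"ax":0,"ay":0,"az":0}
    - {"hand":0,"tx":0,"ty":0.08,"tz":0,"ax":0,"ay":0,"az":0}
    - {"hand":0,"tx":0,"ty":0.08,"tz":0,"ax":0,"ay":0,"az":0}
    - {"hand":0,"tx":0,"ty":0.08,"tz":0,"ax":0,"ay":0,"az":0}
    - {"hand":0,"tx":0,"ty":0.08,"tz":0.05,"ax":0,"ay":0,"az":0}

```text
time_s: 12.55
ee_pos: [0.5237, -0.3705, 0.073]
tool_rot: [[0.991, 0.132, -0.0], [0.132, -0.991, 0.0], [-0.0, -0.0, -1.0]]
ft_force: [0.5, 0.4, 2.1]
gripper_width: 0.0001
```

```bash
python3 shot.py g scene
```

```text
12.55 block xy 0.0544 -0.0204 z 0.073 f [0.54 0.39 2.12] [ 0.93  0.74 -0.62  1.64  0.51  0.92  0.26]
```

View pics/g_scene.png

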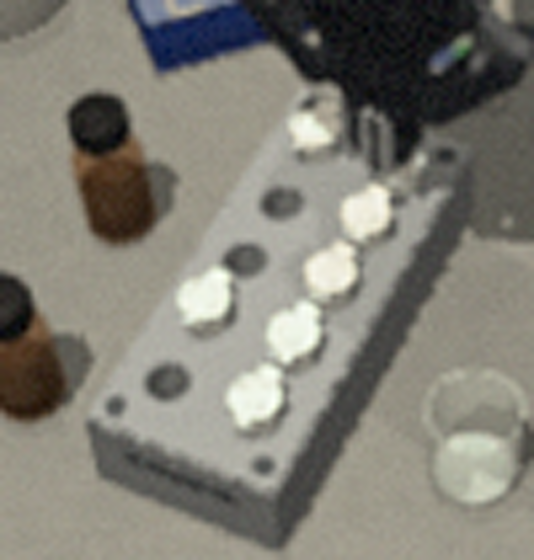

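Caps 1 to 4 are flat and cap 5, at (410,175), is folding.

Request:
send_rows:
  rows:
    - {"hand":0,"tx":0,"ty":0.07,"tz":0.06,"ax":0,"ay":0,"az":0}
    - {"hand":0,"tx":0,"ty":0.04,"tz":0.05,"ax":0,"ay":0,"az":0}
    - {"hand":0,"tx":0,"ty":0.03,"tz":0.04,"ax":0,"ay":0,"az":0}
    - {"hand":0,"tx":0,"ty":0.02,"tz":0.03,"ax":0,"ay":0,"az":0}
    - {"hand":0,"tx":0,"ty":0.02,"tz":0.03,"ax":0,"ay":0,"az":0}
    - {"hand":0,"tx":0,"ty":0,"tz":0.02,"ax":0,"ay":0,"az":0}
    - {"hand":0,"tx":0,"ty":0,"tz":0.01,"ax":0,"ay":0,"az":0}
    - {"hand":0,"tx":0,"ty":0,"tz":0.01,"ax":0,"ay":0,"az":0}

```text
time_s: 13.4
ee_pos: [0.525, -0.3792, 0.0608]
tool_rot: [[0.991, 0.132, 0.0], [0.132, -0.991, -0.0], [0.0, 0.0, -1.0]]
ft_force: [-1.0, 1.8, 6.6]
gripper_width: -0.0004
```

Request:
send_rows:
  rows:
    - {"hand":0,"tx":0,"ty":0,"tz":0.006,"ax":0,"ay":0,"az":0}
    - {"hand":0,"tx":0,"ty":0,"tz":0,"ax":0,"ay":0,"az":0}

```text
time_s: 13.6
ee_pos: [0.5249, -0.3792, 0.0607]
tool_rot: [[0.991, 0.132, 0.0], [0.132, -0.991, -0.0], [0.0, 0.0, -1.0]]
ft_force: [-0.9, 1.5, 5.1]
gripper_width: -0.0003
```

Request:
send_rows:
  rows:
    - {"hand":0,"tx":0,"ty":0,"tz":0.006,"ax":0,"ay":0,"az":0}
    - {"hand":0,"tx":0,"ty":0,"tz":0,"ax":0,"ay":0,"az":0}

```text
time_s: 13.8
ee_pos: [0.525, -0.3792, 0.0607]
tool_rot: [[0.991, 0.132, 0.0], [0.132, -0.991, -0.001], [0.0, 0.001, -1.0]]
ft_force: [-1.0, 1.5, 7.2]
gripper_width: -0.0001
```

Cap 5 is solid at 0.0607. I'll lift off and move clear to check.

Request:
send_rows:
  rows:
    - {"hand":0,"tx":0,"ty":0,"tz":-0.2,"ax":0,"ay":0,"az":0}
    - {"hand":0,"tx":0,"ty":0,"tz":-0.5,"ax":0,"ay":0,"az":0}
    - {"hand":0,"tx":0,"ty":0,"tz":-0.8,"ax":0,"ay":0,"az":0}
    - {"hand":0,"tx":0,"ty":0,"tz":-0.8,"ax":0,"ay":0,"az":0}
    - {"hand":0,"tx":0,"ty":0,"tz":-0.8,"ax":0,"ay":0,"az":0}
    - {"hand":0,"tx":-0.6,"ty":0.4,"tz":0,"ax":0,"ay":0,"az":0}
    - {"hand":0,"tx":-0.6,"ty":0.4,"tz":0,"ax":0,"ay":0,"az":0}
    - {"hand":0,"tx":-0.6,"ty":0.4,"tz":0,"ax":0,"ay":0,"az":0}
    - {"hand":0,"tx":-0.6,"ty":0.4,"tz":0,"ax":0,"ay":0,"az":0}
    - {"hand":0,"tx":-0.6,"ty":0.4,"tz":0,"ax":0,"ay":0,"az":0}

```text
time_s: 14.8
ee_pos: [0.3878, -0.499, 0.2154]
tool_rot: [[0.991, 0.131, -0.0], [0.131, -0.991, -0.0], [-0.0, 0.0, -1.0]]
ft_force: [0.1, -1.3, -0.4]
gripper_width: 0.0001
```

Request:
send_rows:
  rows:
    - {"hand":0,"tx":-0.2,"ty":0.6,"tz":0,"ax":0,"ay":0,"az":0}
    - {"hand":0,"tx":-0.2,"ty":0.6,"tz":0,"ax":0,"ay":0,"az":0}
    - {"hand":0,"tx":-0.2,"ty":0.6,"tz":0,"ax":0,"ay":0,"az":0}
    - {"hand":0,"tx":0,"ty":0,"tz":0,"ax":0,"ay":0,"az":0}
    - {"hand":0,"tx":0,"ty":0,"tz":0,"ax":0,"ay":0,"az":0}

```text
time_s: 15.3
ee_pos: [0.3708, -0.5916, 0.2146]
tool_rot: [[0.992, 0.13, -0.0], [0.13, -0.992, 0.001], [-0.0, -0.001, -1.0]]
ft_force: [0.3, 0.4, -0.6]
gripper_width: -0.0
```

```bash
python3 shot.py z; python3 - <<'E'
from h import *
a=get_image('top')[:,:,::-1].copy(); cv2.imwrite('pics/topend.png',a)
S=6;y0,y1,x0,x1=150,220,170,285
for n,im in(('before',cv2.imread('pics/top0.png')),('after',a)):
    g=cv2.resize(cv2.cvtColor(im,cv2.COLOR_BGR2GRAY)[y0:y1,x0:x1],None,fx=S,fy=S,interpolation=cv2.INTER_CUBIC)
    cs,_=cv2.findContours((g>130).astype(np.uint8),cv2.RETR_EXTERNAL,cv2.CHAIN_APPROX_NONE)
    c=max(cs,key=cv2.contourArea); P=onz('top',(c[:,0]+.5)/S-.5+[x0,y0],.046)[:,:2]
    print(n,cv2.minAreaRect((P*1000).astype(np.float32)))
E
```

```text
15.3 block xy 0.2526 -0.202 z 0.2146 f [ 0.34  0.39 -0.62] [ 1.31  0.7  -0.67  1.3   0.43  1.29  0.77]
before ((538.1702880859375, -313.8042297363281), (84.37333679199219, 190.5749969482422), 7.681705474853516)
after ((538.2979125976562, -313.74810791015625), (84.79108428955078, 191.2493133544922), 7.677582740783691)
```

View pics/z_top.png

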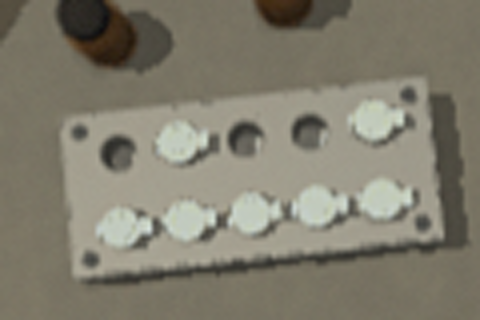

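View pics/z_scene.png

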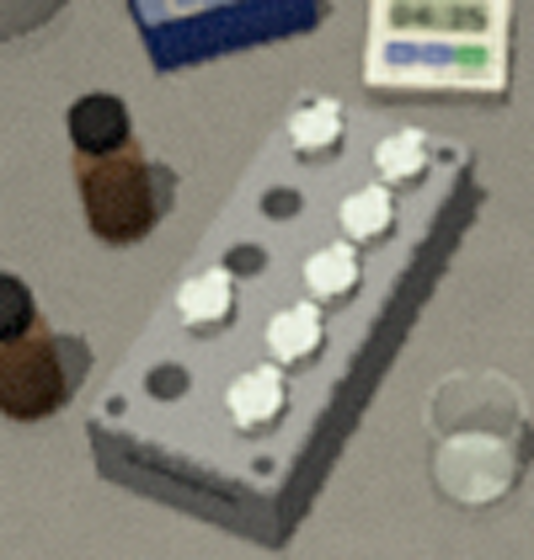

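Both views show five flat discs; in the scene view they run from (256,397) to (402,156). They look the same as the tubes that were already shut. The block centre has moved 0.1 mm, and the vials, beaker and timer are in place.

```bash
python3 -c "from station import *; print(sign_off())"
```

```text
the job is handed in; nothing more can be done
None
```

All five caps are shut, and I handed the job in at about 15.5 s of the 48 s allowed. I folded them in order from tube 1 to tube 5 with closed fingertips. Each cap was pushed over in a low arc with about 2 N, then pressed down in small steps.

- **Shut height:** Every cap stopped solid at a fingertip height of 60.6–60.7 mm, against the 60.6 mm given for a shut cap.
- **Pressing force:** Cap 1 took 15 N, because its last step was a little coarse. Caps 2–5 took about 6–9 N.
- **Surroundings:** The final pictures show all five lids flat, like the two tubes that were already shut. The block's measured centre shifted by 0.1 mm, which is within measurement error. The vials, beaker and timer look undisturbed, and the hand is clear of everything.
- **Disagreement:** The two cameras differed by about 3 mm on the block's position across the row. I used the mean, and the fingers are wide enough that it made no difference.
- **Not checked:** I did not measure the caps' final angles directly, beyond the contact height and the pictures.

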